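# Count three bearings through the tray's gate

### The arm

A 6-joint arm with a two-finger parallel gripper is mounted at the origin on the work surface. World frame = base frame: x ahead of the robot, y to its left, z up, the work surface at z = 0. Lengths are in m, angles in rad, forces in N, time in s.
With the tool pointing down it reaches from about 0.275 to 0.85 m from the base axis. Payload 19 kg.
Tool frame: the origin (TCP) lies on the centre line of the jaws, within the pads' length; the fingertips stand 19 mm ahead of it and the grasp point (between the pads) is the TCP (ctrl.nose_length is the distance from the TCP to the fingertips, in m); z points along the fingers, y is the direction in which the jaws open and shut (so a half turn about z gives the same grasp; the last joint's range is limited). The gripper opens to 85 mm and grips with 20 to 120 N. Pads are 22 mm wide; open, the fingers measure 114 mm over their backs; the gripper's body (76 mm by 85 mm) begins 54 mm behind the grasp point. The pads swing forward as they close: fully open they stand 13 mm farther back than shut.
Start: joints at [-1.428, 0.15, 1.437, -0, 1.554, -0.134], TCP at [0.157, -0.553, 0.25] pointing down, gripper open.
Joint ranges: [-2.8, 2.8], [-0.68, 2.1], [0.12, 2.68], [-1.39, 4.53], [0.16, 2.79], [-2.81, 2.81]. Speed limits (rad/s): [1.89, 1.89, 2.22, 3.01, 3.01, 3.01].

### API

Orientations are given as [roll, pitch, yaw] about the fixed x, y, z axes, in that order (R = Rz(yaw) Ry(pitch) Rx(roll)).
In Python, from bench import ctrl, viewer gives the robot as it stands.
- The arm moves only by the tool jog_arm, never from a script. Its argument "commands" is text: rows parted by semicolons, each of 4 numbers parted by spaces: the shift along the tool's x, y, z in mm, then the turn about the tool's z in degrees. A call has exactly 5 rows; each row is the pose to reach, as a shift and turn from the pose commanded when the call began, along the tool's axes at that moment; what a row does not reach only later rows make up. A row lasts 1/12 s, in which the tool goes at most 41.7 mm and 7.16 degrees, less where a joint would pass 70% of its speed; a pose out of reach is approached as far as the arm can. A call with a gripper value outside its range is refused whole. "fingers" is the opening in per cent of the stroke, from 0 (shut) to 100 (fully open), set as the call begins (left out, the last holds). The fingers move at their own pace and stop on an object; "force" is the grip in N (left out, the last holds). Time passes only in rows, so rows that repeat a pose let the fingers close, or fill a call up. It gives the time, the measured TCP pose, the force and the opening at its end, in the units of the state.
- ctrl.get_obs(): the state, without advancing time (a new reading comes with each control period).
- viewer.read_camera(name): name is "side" or "top" or "wrist"; returns a dict with "image" (400x640x3 uint8, red, green, blue), "intrinsics" (3x3 intrinsics, pixels), "distortion" ([k1, k2, p1, p2, k3] as OpenCV has them; the pictures are not rectified), "world_from_camera" (4x4, takes a point from camera to world coordinates). Camera axes: x right, y down, z forward; pixel columns grow to the right and rows downward; lengths in m; the calibration is good to about 2 mm. A picture is of the moment at which its call begins. There is no depth.
- ctrl.finish_job(): hands the job in, once; it reports no verdict.
The state is a dict: "t": time; "joint_positions": joint angles; "dq": joint speeds; "tau": joint torques, N m; "ee_pos": TCP position; "ee_rot": TCP orientation; "ft_force": force on the tool from outside, world axes, zero at the start; "torque": the same for the moment, N m; "grip_width": finger opening in m.
Only numpy, scipy, OpenCV 4.12 (cv2) and the standard library are available. Lean on these libraries where they do the work, as an engineer would, in place of code of your own. Each camera call takes 0.05 s, during which the arm holds its last target. There are 200 camera calls.

### The job

Three sealed ball bearings lie among other hardware on the counting tray. With the fingertips, gently push them along the deck through the narrow gate one at a time, each one dropping through the slot into the catch box before the next one enters the gate. Do not pinch or lift them, leave the nuts, the bolt and everything else where they are, and finish clear of it all.

Things in the scene. Friction and masses are not known exactly. Their poses are not given: they have to be found in the camera images.
- tray: Grey sheet-steel counting tray, fixed to the counter. Origin on the counter under the tray; z up; its -x axis is the sweep direction towards the gate. The flat deck is 70 mm above the origin and spans x -81 to +151 mm, y -171 to +171 mm inside a rim 15 mm high above the deck (rim bead to 18 mm), 4 mm thick. In the middle of the front (-x) side two slanted wings, from (-81, +-66) to (-115, +-25) mm, funnel into the gate. Nothing under the deck needs reaching.
- gate (a point): Middle of the gate at deck height, axes as the tray's (130 mm from its origin along -x). The gate is a straight channel 50 mm wide between two cheeks 15 mm high, with deck floor for 30 mm: from 15 mm before this point to 15 mm beyond it, where the floor ends at the edge of the drop slot.
- slot (a point): Centre of the open drop slot at deck height, axes as the tray's, 45 mm beyond the gate's middle along -x. The slot is a hole 64 mm long (x) by 50 mm wide straight after the gate, walled 15 mm high on its other three sides. Below it stands a clear open plastic catch box, 140 x 140 x 55 mm, its floor 67 mm below this point. A bearing falls in when its centre has passed the edge of the floor (30 mm before this point) by about 5 to 10 mm.
- bearing1: One of three equal sealed ball bearings lying flat on the deck: steel rings with dark seals, 35 mm outside diameter, 11 mm thick, about 45 g, 15 mm bore (too small for a finger to hook). Origin at its centre, z along its axis.
- bearing2: One of three equal sealed ball bearings lying flat on the deck: steel rings with dark seals, 35 mm outside diameter, 11 mm thick, about 45 g, 15 mm bore (too small for a finger to hook). Origin at its centre, z along its axis.
- bearing3: One of three equal sealed ball bearings lying flat on the deck: steel rings with dark seals, 35 mm outside diameter, 11 mm thick, about 45 g, 15 mm bore (too small for a finger to hook). Origin at its centre, z along its axis.
- nut: Hexagon steel nut lying flat on the deck, 30 mm across flats (35 over corners), 16 mm high. Origin at the centre of its underside. To be left alone.
- small_nut: Hexagon steel nut lying flat on the deck near the rear (+x, +y) corner of the tray, 24 mm across flats (28 over corners), 13 mm high. Origin at the centre of its underside. To be left alone.
- bolt: Steel bolt standing on its hexagon head on the deck: head 24 mm across flats (28 over corners) and 10 mm high, shank 16 mm diameter, 46 mm high in all. Origin at the centre of its underside. To be left alone.
- funnel: Metal funnel standing mouth down on the counter, 124 mm diameter, 150 mm high. Origin under its centre. Bystander.
- screw_jar: Glass jar, 72 mm diameter, 95 mm high, on the counter. Origin under its centre. Bystander.
- paint_tin: Plain steel paint tin, 90 mm diameter, 86 mm high, on the counter. Origin under its centre. Bystander.
- carton: Cardboard carton 90 x 120 x 70 mm on the counter. Origin under its centre. Bystander.
- screwdriver: Screwdriver lying on the counter, about 200 mm long. Bystander.
Mind the look-alikes: they are no part of the job. What is shaped like the bearing1 but yellow is not meant. What is shaped like the bearing2 but red is not meant.

How it is judged:
On the way, in this order (a step that is already met when the one before it is completed fails the run):
1. one bearing has dropped into the catch box, the other two not yet ((((z of bearing1 in the frame of slot below -0.015 m and x of bearing1 in the frame of slot between -0.055 and 0.075 m and y of bearing1 in the frame of slot between -0.065 and 0.065 m) and not (z of bearing2 in the frame of slot below -0.015 m and x of bearing2 in the frame of slot between -0.055 and 0.075 m and y of bearing2 in the frame of slot between -0.065 and 0.065 m) and not (z of bearing3 in the frame of slot below -0.015 m and x of bearing3 in the frame of slot between -0.055 and 0.075 m and y of bearing3 in the frame of slot between -0.065 and 0.065 m)) or (not (z of bearing1 in the frame of slot below -0.015 m and x of bearing1 in the frame of slot between -0.055 and 0.075 m and y of bearing1 in the frame of slot between -0.065 and 0.065 m) and (z of bearing2 in the frame of slot below -0.015 m and x of bearing2 in the frame of slot between -0.055 and 0.075 m and y of bearing2 in the frame of slot between -0.065 and 0.065 m) and not (z of bearing3 in the frame of slot below -0.015 m and x of bearing3 in the frame of slot between -0.055 and 0.075 m and y of bearing3 in the frame of slot between -0.065 and 0.065 m)) or (not (z of bearing1 in the frame of slot below -0.015 m and x of bearing1 in the frame of slot between -0.055 and 0.075 m and y of bearing1 in the frame of slot between -0.065 and 0.065 m) and not (z of bearing2 in the frame of slot below -0.015 m and x of bearing2 in the frame of slot between -0.055 and 0.075 m and y of bearing2 in the frame of slot between -0.065 and 0.065 m) and (z of bearing3 in the frame of slot below -0.015 m and x of bearing3 in the frame of slot between -0.055 and 0.075 m and y of bearing3 in the frame of slot between -0.065 and 0.065 m)))), for 0.2 s.
2. two bearings are in the catch box, the third not yet ((((z of bearing1 in the frame of slot below -0.015 m and x of bearing1 in the frame of slot between -0.055 and 0.075 m and y of bearing1 in the frame of slot between -0.065 and 0.065 m) and (z of bearing2 in the frame of slot below -0.015 m and x of bearing2 in the frame of slot between -0.055 and 0.075 m and y of bearing2 in the frame of slot between -0.065 and 0.065 m) and not (z of bearing3 in the frame of slot below -0.015 m and x of bearing3 in the frame of slot between -0.055 and 0.075 m and y of bearing3 in the frame of slot between -0.065 and 0.065 m)) or ((z of bearing1 in the frame of slot below -0.015 m and x of bearing1 in the frame of slot between -0.055 and 0.075 m and y of bearing1 in the frame of slot between -0.065 and 0.065 m) and not (z of bearing2 in the frame of slot below -0.015 m and x of bearing2 in the frame of slot between -0.055 and 0.075 m and y of bearing2 in the frame of slot between -0.065 and 0.065 m) and (z of bearing3 in the frame of slot below -0.015 m and x of bearing3 in the frame of slot between -0.055 and 0.075 m and y of bearing3 in the frame of slot between -0.065 and 0.065 m)) or (not (z of bearing1 in the frame of slot below -0.015 m and x of bearing1 in the frame of slot between -0.055 and 0.075 m and y of bearing1 in the frame of slot between -0.065 and 0.065 m) and (z of bearing2 in the frame of slot below -0.015 m and x of bearing2 in the frame of slot between -0.055 and 0.075 m and y of bearing2 in the frame of slot between -0.065 and 0.065 m) and (z of bearing3 in the frame of slot below -0.015 m and x of bearing3 in the frame of slot between -0.055 and 0.075 m and y of bearing3 in the frame of slot between -0.065 and 0.065 m)))), for 0.2 s.
At the end, for the whole second after the job is handed in: All three bearings lie at rest in the catch box (centre at least 15 mm below deck level, within the box), the nuts and the bolt are within 12 mm of where they stood and the other things on the counter within 20 mm (z of each of bearing1, bearing2, bearing3 in the frame of slot below -0.015 m and x of bearing1 in the frame of slot between -0.055 and 0.075 m and y of bearing1 in the frame of slot between -0.065 and 0.065 m and linear speed of each of bearing1, bearing2, bearing3 below 0.03 m/s and x of bearing2 in the frame of slot between -0.055 and 0.075 m and y of bearing2 in the frame of slot between -0.065 and 0.065 m and x of bearing3 in the frame of slot between -0.055 and 0.075 m and y of bearing3 in the frame of slot between -0.065 and 0.065 m and distance of each of nut, small_nut, bolt from where it was at the start of the episode below 0.012 m and distance of each of funnel, screw_jar, paint_tin, carton, screwdriver from where it was at the start of the episode below 0.02 m); the robot touches nothing.
It fails at once if two bearings in the gate at once (any part of the second past the gate's entrance before the first has dropped) (((z of bearing1 in the frame of slot above -0.012 m and x of bearing1 in the frame of slot between -0.034 and 0.0755 m and y of bearing1 in the frame of slot between -0.03 and 0.03 m) and (z of bearing2 in the frame of slot above -0.012 m and x of bearing2 in the frame of slot between -0.034 and 0.0755 m and y of bearing2 in the frame of slot between -0.03 and 0.03 m)) or ((z of bearing1 in the frame of slot above -0.012 m and x of bearing1 in the frame of slot between -0.034 and 0.0755 m and y of bearing1 in the frame of slot between -0.03 and 0.03 m) and (z of bearing3 in the frame of slot above -0.012 m and x of bearing3 in the frame of slot between -0.034 and 0.0755 m and y of bearing3 in the frame of slot between -0.03 and 0.03 m)) or ((z of bearing2 in the frame of slot above -0.012 m and x of bearing2 in the frame of slot between -0.034 and 0.0755 m and y of bearing2 in the frame of slot between -0.03 and 0.03 m) and (z of bearing3 in the frame of slot above -0.012 m and x of bearing3 in the frame of slot between -0.034 and 0.0755 m and y of bearing3 in the frame of slot between -0.03 and 0.03 m))).
It fails at once if a bearing lifted (its centre more than 20 mm above the deck: higher than one standing on edge) (z of any of bearing1, bearing2, bearing3 in the frame of slot above 0.02 m).
It fails at once if a bearing pinched, or pressed harder than 18 N by the fingers (contact force between the fingers and bearing1 above 18 N or contact force between the fingers and bearing2 above 18 N or contact force between the fingers and bearing3 above 18 N).
It fails at once if a nut or the bolt moved more than 12 mm (distance of any of nut, small_nut, bolt from where it was at the start of the episode above 0.012 m).
It fails at once if a thing on the counter moved more than 20 mm (distance of any of funnel, screw_jar, paint_tin, carton, screwdriver from where it was at the start of the episode above 0.02 m).
It also fails if it takes over 72 s, if anything falls off the work surface, if the arm or the gripper's body presses on something with over 40 N, if the wrist force passes 120 N, or if a joint passes its speed limit or range.

## Working session

There is one attempt and no reset: what is moved stays moved. The work goes in short steps, Python scripts to look and compute and a tool call to move; the robot and the scene stay as the last step left them, time stands still between calls to the robot, and variables do not carry over. Pictures are saved under pics/ and viewed, about 8 in all and at most 12, crops included, and the job is handed in when it is done.

Besides the shell and the picture viewer there is one more tool, called after "Emit:" by a JSON object that holds its "fn" and its "kwargs". jog_arm: Moves the arm, as the interface text tells. Its arguments: {"type":"object","properties":{"commands":{"type":"string"},"fingers":{"type":"number"},"force":{"type":"number"}},"required":["commands"]}

```bash
mkdir -p pics
cat > h.py <<'E'
import numpy as np, cv2
from bench import ctrl, viewer
def snap(name,fn):
    c=viewer.read_camera(name); cv2.imwrite('pics/'+fn,c['image'][:,:,::-1]); np.savez('pics/'+fn[:-4]+'.npz',**{k:np.array(v) for k,v in c.items()}); return c
def ray(c,uv,z):
    uv=np.array(uv,float).reshape(-1,1,2)
    n=cv2.undistortPoints(uv,np.array(c['intrinsics']),np.array(c['distortion'],float))[:,0]
    T=np.array(c['world_from_camera']); d=np.c_[n,np.ones(len(n))]@T[:3,:3].T
    return T[:3,3]+d*((z-T[2,3])/d[:,2])[:,None]
def proj(c,P):
    T=np.linalg.inv(np.array(c['world_from_camera']))
    return cv2.projectPoints(np.array(P,float).reshape(-1,3),cv2.Rodrigues(T[:3,:3])[0],T[:3,3],np.array(c['intrinsics']),np.array(c['distortion'],float))[0][:,0]
E
python3 - <<'E'
from h import *
c=snap('top','top1.png'); print(c['world_from_camera'],c['intrinsics'])
o=ctrl.get_obs(); print(o)
E
```

```text
[[-0.00420208 -0.98224306  0.18756576  0.31126096]
 [-0.99998571  0.00474739  0.00245815 -0.01293834]
 [-0.00330495 -0.18755275 -0.98224897  1.2442566 ]
 [ 0.          0.          0.          1.        ]] [[455.67432485   0.         314.31430512]
 [  0.         455.67432485 201.89388358]
 [  0.           0.           1.        ]]
{'t': 0.05, 'joint_positions': array([-1.42798610e+00,  1.50966934e-01,  1.43797651e+00,  3.00551264e-05,
        1.55379847e+00, -1.33967560e-01]), 'dq': array([ 0.0003856 , -0.00103816, -0.0014648 , -0.00125876, -0.00014827,
        0.00135009]), 'tau': array([ 4.82925927e-03, -7.15100098e+01, -5.72433472e+01, -2.71381059e-04,
        7.15778078e-03, -8.05287459e-05]), 'ee_pos': array([ 0.15710148, -0.55290986,  0.24971345]), 'ee_rot': array([-3.14045771e+00, -1.83284068e-04,  2.76777158e-01]), 'ft_force': array([-0.08332813,  1.399801  , -0.38269338]), 'torque': array([-0.00271363,  0.01075037, -0.01751832]), 'grip_width': 0.0849755294079119}
```

View pics/top1.png

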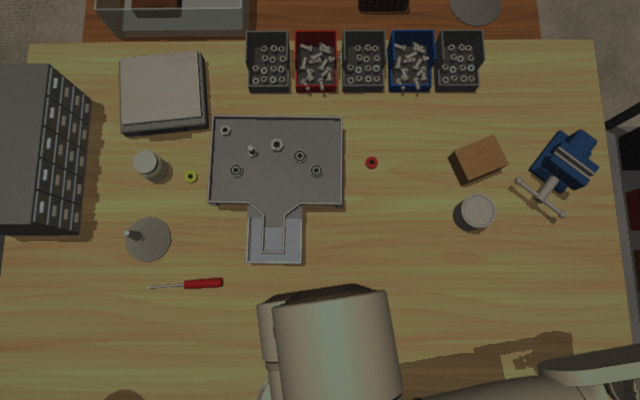

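The top view shows the tray at about (210–343, 117–205), with the gate and slot at about (274, 235). The bearings look to be near (236,171), (300,156) and (317,170), the bolt at (252,152), and nuts at (277,145) and (226,130). I'll enlarge the tray to check.

Run:
```python
import cv2
i=cv2.imread('pics/top1.png')[108:272,200:355]
i=cv2.resize(i,None,fx=3.6,fy=3.6,interpolation=cv2.INTER_CUBIC); i=cv2.convertScaleAbs(i,alpha=1.3)
cv2.imwrite('pics/crop1.png',i); print(i.shape)
```

```text
(590, 558, 3)
```

View pics/crop1.png

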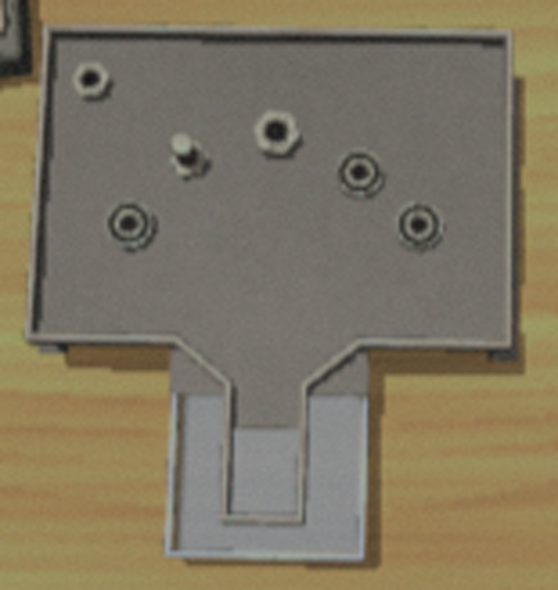

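The crop shows the bearings at (128,223), (358,173) and (420,224), the nut at (277,131), the bolt at about (187,155) and the small nut at (90,79). The gate opening is between (230,385) and (305,385). Next I'll fit the tray pose.

```bash
cat > fit.py <<'E'
from h import *
from scipy.optimize import least_squares
c=np.load('pics/top1.npz')
full=lambda p:(np.array(p,float)+.5)/3.6-.5+[200,108]
tp=np.array([[153,173],[153,-173],[-83,-173],[-83,173],[-83,67],[-83,-67],[-115,27],[-115,-27],[-209,27],[-209,-27]])/1000
px=full([[48,30],[510,34],[515,344],[29,339],[180,340],[360,345],[230,386],[305,386],[225,519],[302,521]])
def w(p,q,z): 
    cs,s=np.cos(p[2]),np.sin(p[2]); q=np.atleast_2d(q); return np.c_[p[0]+cs*q[:,0]-s*q[:,1],p[1]+s*q[:,0]+cs*q[:,1],np.full(len(q),z)]
r=least_squares(lambda p:(proj(c,w(p,tp,.087))-px).ravel(),[.55,.1,0],loss='soft_l1')
P=r.x
def tray(X): 
    d=np.asarray(X)[:,:2]-P[:2]; cs,s=np.cos(P[2]),np.sin(P[2]); return np.c_[cs*d[:,0]+s*d[:,1],-s*d[:,0]+cs*d[:,1]]
if __name__=='__main__':
    print('tray',P,np.round(r.fun.reshape(-1,2),1).tolist())
    for n,u,z in [('bA',(128,223),.081),('bB',(358,173),.081),('bC',(420,224),.081),('nut',(277,131),.086),('small',(90,79),.083),('bolttop',(181,143),.116)]:
        X=ray(c,full(u),z); print(n,X.round(4),(1000*tray(X)).round(1))
E
python3 fit.py
```

```text
tray [ 0.61332403  0.0914881  -0.01741896] [[-0.2, -0.2], [0.3, 0.1], [-1.3, 0.4], [0.1, 0.2], [-1.0, 0.4], [0.8, -0.3], [0.1, 0.0], [0.3, 0.3], [0.2, -0.3], [0.1, -0.6]]
bA [[0.6212 0.1983 0.081 ]] [[  6.  106.9]]
bB [[0.6583 0.0298 0.081 ]] [[ 46.  -60.9]]
bC [[ 0.6193 -0.0156  0.081 ]] [[   7.8 -107. ]]
nut [[0.6893 0.0894 0.086 ]] [[76.  -0.7]]
small [[0.7314 0.2294 0.083 ]] [[115.7 140. ]]
bolttop [[0.6709 0.1556 0.116 ]] [[56.4 65.1]]
```

```bash
cat > plan.py <<'E'
from fit import *
def run(start,wps):
    """start: world x,y,z(m),yaw deg ; wps: tray x,y mm, world z m, tray yaw deg"""
    p=np.array(start,float)
    for n,x,y,z,a in wps:
        t=np.r_[w(P,[x/1000,y/1000],z)[0],a+np.degrees(P[2])]
        d=1000*(t[:3]-p[:3]); c_,s_=np.cos(np.radians(p[3])),np.sin(np.radians(p[3]))
        print(n,'tool mm',np.round([c_*d[0]+s_*d[1],s_*d[0]-c_*d[1],-d[2]],1),'turn',round(p[3]-t[3],1),'| world',t.round(4)); p=t
def bearing(start,b,g=(-70,0),back=45):
    b=np.array(b,float);g=np.array(g,float);u=(b-g)/np.linalg.norm(b-g);a=np.degrees(np.arctan2(u[1],u[0]))
    f=lambda q,k:tuple(q+k*u)
    run(start,[('above',*f(b,back),.17,a),('down',*f(b,back),.093,a),('push',*f(g,27.4),.093,a),('back',*f(g,57),.093,a),
      ('behind',g[0]+47,0,.093,0),('push2',-131,0,.093,0),('retract',-70,0,.093,0),('lift',-60,0,.17,0)])
E
python3 - <<'E'
from plan import *
o=ctrl.get_obs(); bearing([*o['ee_pos'],np.degrees(o['ee_rot'][2])],(8,-107))
E
```

```text
above tool mm [ 606.4 -348.    79.7] turn 70.8 | world [ 6.4530e-01 -5.2500e-02  1.7000e-01 -5.4907e+01]
down tool mm [ 0. -0. 77.] turn 0.0 | world [ 6.4530e-01 -5.2500e-02  9.3000e-02 -5.4907e+01]
push tool mm [-150.   -0.   -0.] turn 0.0 | world [  0.5591   0.0703   0.093  -54.907 ]
back tool mm [29.6  0.  -0. ] turn 0.0 | world [ 5.7610e-01  4.6100e-02  9.3000e-02 -5.4907e+01]
behind tool mm [-29.3 -38.   -0. ] turn -53.9 | world [ 0.5903  0.0919  0.093  -0.998 ]
push2 tool mm [-108.   -0.   -0.] turn 0.0 | world [ 0.4823  0.0938  0.093  -0.998 ]
retract tool mm [61.  0. -0.] turn 0.0 | world [ 0.5433  0.0927  0.093  -0.998 ]
lift tool mm [ 10.  -0. -77.] turn 0.0 | world [ 0.5533  0.0925  0.17   -0.998 ]
```

Emit:
{"fn": "jog_arm", "kwargs": {"commands": "30 -17 0 0; 60 -35 0 0; 91 -52 0 0; 121 -70 0 0; 152 -87 0 0", "fingers": 14, "force": 20}}

```text
t: 0.47
ee_pos: [0.2802, -0.4264, 0.2499]
ee_rot: [-3.141, 0.0, 0.276]
ft_force: [0.3, -0.4, 0.2]
grip_width: 0.0256
```

Emit:
{"fn": "jog_arm", "kwargs": {"commands": "30 -17 0 0; 60 -35 0 0; 91 -52 0 0; 121 -70 0 0; 152 -87 0 0"}}

```text
t: 0.88
ee_pos: [0.4027, -0.301, 0.2501]
ee_rot: [-3.141, 0.0, 0.277]
ft_force: [0.4, -0.9, -0.6]
grip_width: 0.012
```

Emit:
{"fn": "jog_arm", "kwargs": {"commands": "30 -17 0 0; 60 -35 0 0; 91 -52 0 0; 121 -70 0 0; 152 -87 0 0"}}

```text
t: 1.3
ee_pos: [0.5252, -0.1757, 0.25]
ee_rot: [-3.141, 0.0, 0.277]
ft_force: [0.3, -0.7, -0.1]
grip_width: 0.0119
```

Emit:
{"fn": "jog_arm", "kwargs": {"commands": "30 -17 0 0; 60 -35 0 0; 90 -52 0 0; 120 -70 0 0; 150 -87 0 0"}}

```text
t: 1.72
ee_pos: [0.6458, -0.051, 0.2498]
ee_rot: [-3.141, 0.001, 0.277]
ft_force: [0.5, -0.8, 0.1]
grip_width: 0.012
```

Emit:
{"fn": "jog_arm", "kwargs": {"commands": "0 0 8 7; 0 0 16 14; 0 0 24 21; 0 0 32 28; 0 0 40 35"}}

```text
t: 2.13
ee_pos: [0.6448, -0.0526, 0.2093]
ee_rot: [3.142, 0.001, -0.34]
ft_force: [1.1, 0.0, -0.5]
grip_width: 0.0121
```

Emit:
{"fn": "jog_arm", "kwargs": {"commands": "0 0 8 7; 0 0 16 14; 0 0 24 21; 0 0 32 28; 0 0 40 35.8"}}

```text
t: 2.55
ee_pos: [0.6447, -0.0527, 0.1694]
ee_rot: [3.141, 0.001, -0.954]
ft_force: [-0.3, -0.2, 0.1]
grip_width: 0.0121
```

Run:
```python
from fit import *
c=snap('wrist','w1.png')
for n,b in [('A',(6,107)),('B',(46,-61)),('C',(8,-107))]: print(n,proj(c,w(P,np.array(b)/1000,.081)).round(0))
```

```text
A [[167. 459.]]
B [[235. 290.]]
C [[318. 272.]]
```

View pics/w1.png

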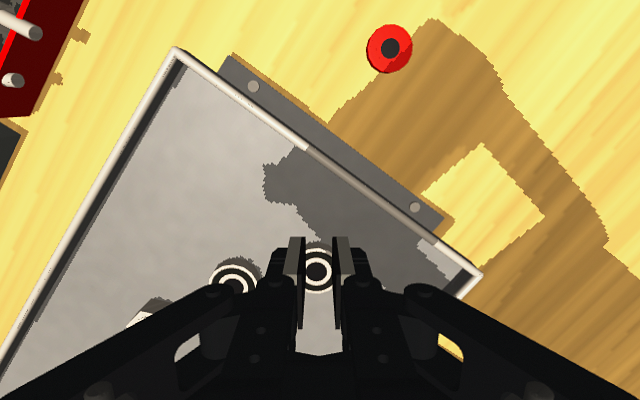

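The wrist view shows bearing C at about (317,271) and B at about (234,285). Both match the projections of my measured positions to a few pixels. C sits centred between the fingers. I'll descend and push.

Emit:
{"fn": "jog_arm", "kwargs": {"commands": "0 0 16 0; 0 0 32 0; 0 0 48 0; 0 0 64 0; 0 0 77 0"}}

```text
t: 3.02
ee_pos: [0.6446, -0.0527, 0.092]
ee_rot: [3.141, 0.001, -0.945]
ft_force: [0.0, 0.9, -1.0]
grip_width: 0.012
```

Emit:
{"fn": "jog_arm", "kwargs": {"commands": "-5 0 0 0; -10 0 0 0; -14 0 0 0; -18 0 0 0; -22 0 0 0"}}

```text
t: 3.43
ee_pos: [0.6322, -0.0344, 0.0944]
ee_rot: [-3.141, -0.001, -0.947]
ft_force: [0.8, -0.5, 0.3]
grip_width: 0.0117
```

Emit:
{"fn": "jog_arm", "kwargs": {"commands": "-6 0 0 0; -12 0 0 0; -18 0 0 0; -24 0 0 0; -30 0 0 0"}}

```text
t: 3.85
ee_pos: [0.6142, -0.01, 0.0934]
ee_rot: [-3.141, -0.0, -0.948]
ft_force: [0.8, -0.6, 1.2]
grip_width: 0.012
```

Run:
```python
from h import *
c=snap('top','t2.png'); i=cv2.resize(c['image'][108:272,200:355,::-1],None,fx=3.6,fy=3.6,interpolation=cv2.INTER_CUBIC)
s=snap('side','s2.png'); i=cv2.resize(i,None,fx=.68,fy=.68)
cv2.imwrite('pics/c2.png',np.hstack([i,cv2.resize(s['image'][:,:,::-1],(416,260)) if 0 else np.pad(s['image'][:,120:535,::-1],((0,1),(0,0),(0,0)))[:i.shape[0]]]))
```

```text
(no output)
```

View pics/c2.png

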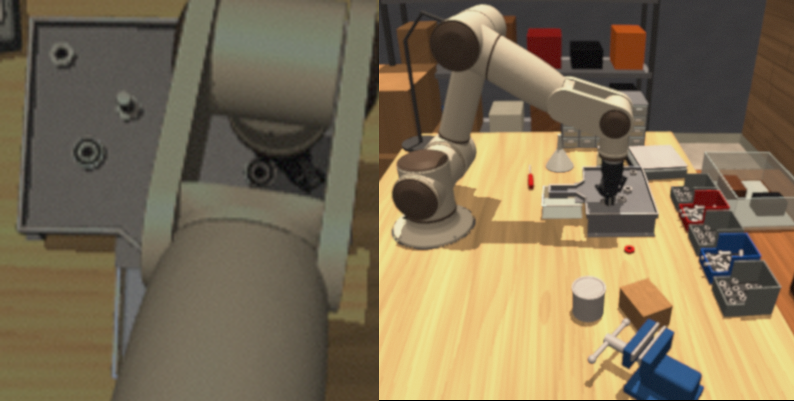

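In the left (top) half, bearing C at (260,172) is against the fingertips and moving with them. The right (side) half shows the fingers inside the tray. I'll check the contact distance.

Run:
```python
from fit import *
c2=np.load('pics/t2.npz'); X=ray(c2,full(np.array([260,172])/.68),.081); o=ctrl.get_obs()
t=1000*tray([o['ee_pos']])[0]; b=1000*tray(X)[0]; print(t,b,np.linalg.norm(t-b), np.degrees(np.arctan2(*(t-b)[::-1])),np.degrees(o['ee_rot'][2]-P[2]))
from plan import *
u=np.array([.589,-.808]); run([*o['ee_pos'],np.degrees(o['ee_rot'][2])],[('push',*(np.array([-70,0])+27.4*u),.093,-53.9)])
```

```text
[   2.47477628 -101.05670054] [-14.30156247 -79.81685888] 27.066148888737583 -51.69647384459025 -53.267854640152315
push tool mm [-96.9  -2.    0.3] turn 0.6 | world [  0.5591   0.0703   0.093  -54.898 ]
```

Emit:
{"fn": "jog_arm", "kwargs": {"commands": "-6 0 0 0; -13 0 0 0; -20 0 0 0; -27 -1 0 0; -34 -1 0 0"}}

```text
t: 4.37
ee_pos: [0.5951, 0.0184, 0.0933]
ee_rot: [-3.142, 0.0, -0.948]
ft_force: [0.0, -0.8, -0.1]
grip_width: 0.0122
```

Emit:
{"fn": "jog_arm", "kwargs": {"commands": "-7 0 0 0; -14 0 0 0; -21 0 0 0; -28 0 0 0; -35 -1 0 0"}}

```text
t: 4.78
ee_pos: [0.5755, 0.0473, 0.0933]
ee_rot: [3.142, 0.0, -0.948]
ft_force: [-0.1, -0.1, 0.1]
grip_width: 0.0121
```

Emit:
{"fn": "jog_arm", "kwargs": {"commands": "-6 0 0 0; -12 0 0 0; -18 0 0 0; -23 0 0 0; -27 0 0 0"}}

```text
t: 5.2
ee_pos: [0.5599, 0.0691, 0.0933]
ee_rot: [-3.142, 0.0, -0.948]
ft_force: [0.1, -0.7, -0.4]
grip_width: 0.012
```

Emit:
{"fn": "jog_arm", "kwargs": {"commands": "4 0 0 0; 10 0 0 0; 18 0 0 0; 25 0 0 0; 30 0 0 0"}}

```text
t: 5.62
ee_pos: [0.5785, 0.043, 0.0932]
ee_rot: [-3.142, -0.0, -0.949]
ft_force: [-0.8, -0.1, 0.2]
grip_width: 0.0123
```

Run:
```python
from fit import *
o=ctrl.get_obs(); print(o['ee_pos'],o['ee_rot'],1000*tray([o['ee_pos']])[0])
c=snap('wrist','w2.png'); print(proj(c,w(P,[-.07,0],.081)))
from plan import *
run([*o['ee_pos'],np.degrees(o['ee_rot'][2])],[('behind',-23,0,.093,0),('push2',-131,0,.093,0),('retract',-70,0,.093,0),('lift',-60,0,.17,0)])
```

```text
[0.57848213 0.04301274 0.09323959] [-3.14154587e+00 -9.51403805e-05 -9.48620276e-01] [-33.99227318 -49.07488631]
[[318.66076181 378.0390837 ]]
behind tool mm [-32.8 -38.1   0.2] turn -53.4 | world [ 0.5903  0.0919  0.093  -0.998 ]
push2 tool mm [-108.   -0.   -0.] turn 0.0 | world [ 0.4823  0.0938  0.093  -0.998 ]
retract tool mm [61.  0. -0.] turn 0.0 | world [ 0.5433  0.0927  0.093  -0.998 ]
lift tool mm [ 10.  -0. -77.] turn 0.0 | world [ 0.5533  0.0925  0.17   -0.998 ]
```

View pics/w2.png

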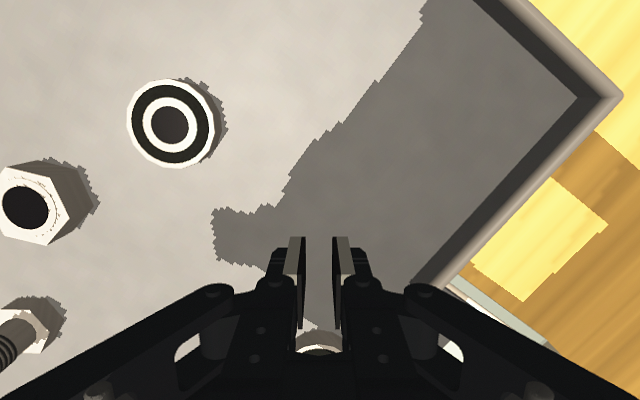

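The wrist view shows bearing C's edge at (318,345), centred between the fingers and where I expected it. B is at (171,123). I'll swing behind C and push it through the gate.

Emit:
{"fn": "jog_arm", "kwargs": {"commands": "-6 -7 0 -7; -13 -15 0 -14; -20 -23 0 -21; -27 -31 0 -28; -33 -38 0 -35"}}

```text
t: 6.08
ee_pos: [0.5896, 0.0935, 0.0932]
ee_rot: [-3.141, 0.0, -0.331]
ft_force: [0.2, -0.4, 0.7]
grip_width: 0.0121
```

Emit:
{"fn": "jog_arm", "kwargs": {"commands": "0 0 0 -7; 0 0 0 -14; 0 0 0 -18; 0 0 0 -18; 0 0 0 -18"}}

```text
t: 6.5
ee_pos: [0.5894, 0.0931, 0.0932]
ee_rot: [-3.141, 0.0, -0.026]
ft_force: [0.3, -0.8, 0.4]
grip_width: 0.0117
```

Emit:
{"fn": "jog_arm", "kwargs": {"commands": "-5 0 0 0; -10 0 0 0; -15 0 0 0; -19 0 0 0; -23 0 0 0"}}

```text
t: 6.92
ee_pos: [0.5657, 0.0938, 0.0934]
ee_rot: [-3.142, -0.0, -0.023]
ft_force: [-0.6, -0.1, 0.1]
grip_width: 0.0122
```

Emit:
{"fn": "jog_arm", "kwargs": {"commands": "-5 0 0 0; -11 0 0 0; -17 0 0 0; -23 0 0 0; -28 0 0 0"}}

```text
t: 7.33
ee_pos: [0.5376, 0.0945, 0.0934]
ee_rot: [-3.141, 0.0, -0.023]
ft_force: [1.8, -0.5, 0.8]
grip_width: 0.0119
```

Run:
```python
from plan import *
o=ctrl.get_obs(); print(o['ee_rot'],1000*tray([o['ee_pos']])[0])
run([*o['ee_pos'],np.degrees(o['ee_rot'][2])],[('push2',-131,0,.093,0),('retract',-70,0,.093,0)])
```

```text
[-3.14146516e+00  4.56503108e-05 -2.26975843e-02] [-75.75613107   1.66498105]
push2 tool mm [-55.2   2.    0.4] turn -0.3 | world [ 0.4823  0.0938  0.093  -0.998 ]
retract tool mm [61.  0. -0.] turn 0.0 | world [ 0.5433  0.0927  0.093  -0.998 ]
```

Emit:
{"fn": "jog_arm", "kwargs": {"commands": "-5 1 0 0; -11 1 0 0; -17 2 0 0; -23 2 0 0; -29 2 0 0"}}

```text
t: 7.75
ee_pos: [0.5087, 0.093, 0.0933]
ee_rot: [-3.141, 0.0, -0.023]
ft_force: [0.4, -0.5, 1.2]
grip_width: 0.0118
```

Emit:
{"fn": "jog_arm", "kwargs": {"commands": "-5 0 0 0; -10 0 0 0; -16 0 0 0; -22 0 0 0; -27 0 0 0"}}

```text
t: 8.17
ee_pos: [0.4816, 0.0937, 0.0933]
ee_rot: [-3.141, 0.0, -0.023]
ft_force: [-1.0, 0.5, 0.3]
grip_width: 0.0117
```

Emit:
{"fn": "jog_arm", "kwargs": {"commands": "0 0 0 0; 10 0 0 0; 25 0 0 0; 43 0 0 0; 61 0 0 0"}}

```text
t: 8.58
ee_pos: [0.5448, 0.0923, 0.0934]
ee_rot: [-3.141, -0.001, -0.023]
ft_force: [0.0, -0.3, 0.7]
grip_width: 0.0119
```

Emit:
{"fn": "jog_arm", "kwargs": {"commands": "6 0 -18 0; 10 0 -35 0; 10 0 -52 0; 10 0 -69 0; 10 0 -77 0"}}

```text
t: 9.0
ee_pos: [0.5546, 0.092, 0.1722]
ee_rot: [-3.141, -0.002, -0.023]
ft_force: [0.4, 0.9, 1.1]
grip_width: 0.0117
```

Run:
```python
from plan import *
c=snap('wrist','w3.png'); s=snap('side','s3.png')['image'][150:260,120:300,::-1]
s=cv2.resize(s,None,fx=2.2,fy=2.2,interpolation=cv2.INTER_CUBIC)
i=cv2.resize(c['image'][:,:,::-1],(400,250)); h=min(len(s),len(i)); cv2.imwrite('pics/c3.png',np.hstack([i[:h],s[:h]]))
o=ctrl.get_obs(); print(o['ee_rot'],1000*tray([o['ee_pos']])[0],o['ee_pos'])
bearing([*o['ee_pos'],np.degrees(o['ee_rot'][2])],(46,-61))
```

```text
[-3.14136567e+00 -2.24459694e-03 -2.27918212e-02] [-58.99553043  -0.47531464] [0.55432917 0.09204045 0.17136922]
above tool mm [145.3  80.7   1.4] turn 27.4 | world [ 6.97700e-01  8.10000e-03  1.70000e-01 -2.87362e+01]
down tool mm [ 0. -0. 77.] turn 0.0 | world [ 6.97700e-01  8.10000e-03  9.30000e-02 -2.87362e+01]
push tool mm [-148.7    0.    -0. ] turn 0.0 | world [  0.5674   0.0795   0.093  -28.7362]
back tool mm [29.6 -0.  -0. ] turn 0.0 | world [  0.5933   0.0653   0.093  -28.7362]
behind tool mm [-15.4 -21.9  -0. ] turn -27.7 | world [ 0.5903  0.0919  0.093  -0.998 ]
push2 tool mm [-108.   -0.   -0.] turn 0.0 | world [ 0.4823  0.0938  0.093  -0.998 ]
retract tool mm [61.  0. -0.] turn 0.0 | world [ 0.5433  0.0927  0.093  -0.998 ]
lift tool mm [ 10.  -0. -77.] turn 0.0 | world [ 0.5533  0.0925  0.17   -0.998 ]
```

View pics/c3.png

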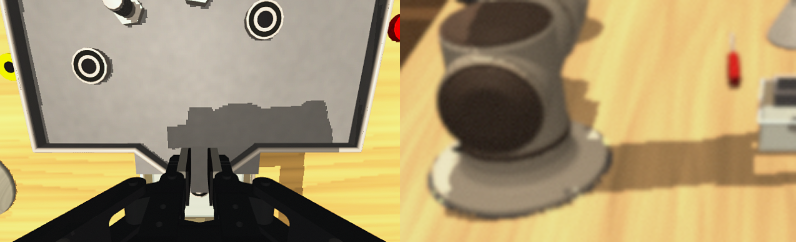

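The wrist half shows A at (92,66) and B at (264,20), both undisturbed. There's a dark shape at (198,190) in the gate that I need to identify, and my side crop missed the box, so I'll look closer.

Run:
```python
from h import *
a=np.load('pics/s3.npz')['image'][170:225,270:350,::-1]; b=np.load('pics/w3.npz')['image'][230:370,240:400,::-1]
a=cv2.resize(a,(400,275),interpolation=cv2.INTER_CUBIC); b=cv2.resize(b,(320,280),interpolation=cv2.INTER_CUBIC)[:275]
cv2.imwrite('pics/c4.png',np.hstack([cv2.convertScaleAbs(a,alpha=1.3),cv2.convertScaleAbs(b,alpha=2)]))
```

```text
(no output)
```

View pics/c4.png

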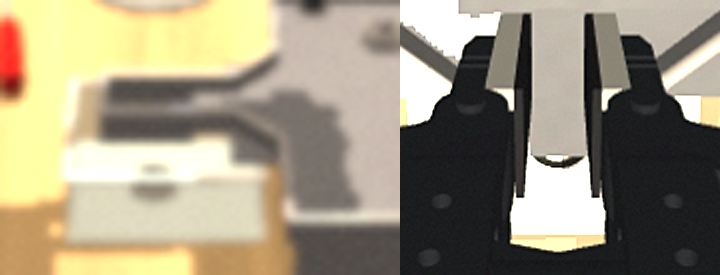

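Both views show the bearing below deck level. On the left it's a dark ellipse at (153,187) behind the box wall, 35 mm wide at the box's scale. On the right the floor edge hides part of it at (557,160). Bearing 1 is in the box, so B is next.

Emit:
{"fn": "jog_arm", "kwargs": {"commands": "29 16 0 0; 58 32 0 0; 87 48 0 0; 116 64 0 0; 145 81 0 0"}}

```text
t: 9.52
ee_pos: [0.6975, 0.0069, 0.1685]
ee_rot: [-3.141, 0.002, -0.023]
ft_force: [1.1, 0.3, 0.1]
grip_width: 0.012
```

Emit:
{"fn": "jog_arm", "kwargs": {"commands": "0 0 6 7; 0 0 16 14; 0 0 26 21; 0 0 36 27.5; 0 0 46 27.5"}}

```text
t: 9.93
ee_pos: [0.6962, 0.0077, 0.1221]
ee_rot: [3.141, 0.002, -0.509]
ft_force: [-0.2, -0.6, -0.4]
grip_width: 0.0118
```

Emit:
{"fn": "jog_arm", "kwargs": {"commands": "0 0 10 0; 0 0 20 0; 0 0 28 0; 0 0 33 0; 0 0 33 0"}}

```text
t: 10.35
ee_pos: [0.6962, 0.0078, 0.0902]
ee_rot: [3.141, 0.001, -0.501]
ft_force: [0.5, -0.1, -0.1]
grip_width: 0.0121
```

Run:
```python
from plan import *
o=ctrl.get_obs(); print(o['ee_rot'],1000*tray([o['ee_pos']])[0],o['ee_pos'])
u=np.array([.885,-.465]); g=np.array([-70,0])
run([*o['ee_pos'],np.degrees(o['ee_rot'][2])],[('push',*(g+27.4*u),.093,-27.7)])
```

```text
[ 3.14132479e+00  8.85758965e-04 -5.01406485e-01] [ 84.31620154 -82.2028273 ] [0.69619563 0.00782912 0.09024423]
push tool mm [-147.4   -1.    -2.8] turn -0.0 | world [  0.5674   0.0795   0.093  -28.698 ]
```

Emit:
{"fn": "jog_arm", "kwargs": {"commands": "-5 0 -2 0; -10 0 -2 0; -14 0 -2 0; -18 0 -2 0; -22 0 -2 0"}}

```text
t: 10.77
ee_pos: [0.6768, 0.0187, 0.0938]
ee_rot: [-3.141, -0.001, -0.502]
ft_force: [0.6, -1.3, 0.7]
grip_width: 0.0122
```

Emit:
{"fn": "jog_arm", "kwargs": {"commands": "-6 0 0 0; -12 0 0 0; -19 0 0 0; -26 0 0 0; -33 0 0 0"}}

```text
t: 11.18
ee_pos: [0.6475, 0.0347, 0.0934]
ee_rot: [-3.141, -0.0, -0.503]
ft_force: [1.8, -0.6, 1.6]
grip_width: 0.0118
```

Emit:
{"fn": "jog_arm", "kwargs": {"commands": "-7 0 0 0; -14 0 0 0; -21 0 0 0; -28 0 0 0; -35 0 0 0"}}

```text
t: 11.6
ee_pos: [0.6169, 0.0515, 0.0933]
ee_rot: [-3.141, 0.0, -0.503]
ft_force: [0.3, -0.8, 0.2]
grip_width: 0.0122
```

Emit:
{"fn": "jog_arm", "kwargs": {"commands": "-7 0 0 0; -14 0 0 0; -21 0 0 0; -28 0 0 0; -35 -1 0 0"}}

```text
t: 12.02
ee_pos: [0.5867, 0.0691, 0.0933]
ee_rot: [-3.142, 0.0, -0.503]
ft_force: [0.9, 0.5, 1.5]
grip_width: 0.0117
```

Emit:
{"fn": "jog_arm", "kwargs": {"commands": "-6 0 0 0; -12 0 0 0; -16 0 0 0; -20 0 0 0; -22 0 0 0"}}

```text
t: 12.43
ee_pos: [0.5677, 0.0798, 0.0933]
ee_rot: [-3.142, 0.0, -0.503]
ft_force: [1.1, -0.6, -0.5]
grip_width: 0.0119
```

Emit:
{"fn": "jog_arm", "kwargs": {"commands": "4 0 0 0; 10 0 0 0; 18 0 0 0; 25 0 0 0; 30 0 0 0"}}

```text
t: 12.85
ee_pos: [0.5954, 0.0643, 0.0931]
ee_rot: [3.142, 0.0, -0.503]
ft_force: [0.0, -0.9, 1.4]
grip_width: 0.0119
```

Run:
```python
from plan import *
o=ctrl.get_obs(); print(o['ee_rot'],1000*tray([o['ee_pos']])[0],o['ee_pos'])
c=snap('wrist','w5.png'); print(proj(c,w(P,[-.07,0],.081)), proj(c,w(P,[.046,-.061],.081)))
run([*o['ee_pos'],np.degrees(o['ee_rot'][2])],[('behind',-23,0,.093,0)])
```

```text
[ 3.14158438e+00  5.57523744e-05 -5.03218491e-01] [-17.43793541 -27.50040311] [0.59540974 0.06429561 0.09314286]
[[319.16417014 376.04508425]] [[318.84172838  93.09659739]]
behind tool mm [-17.8 -21.7   0.1] turn -27.8 | world [ 0.5903  0.0919  0.093  -0.998 ]
```

View pics/w5.png

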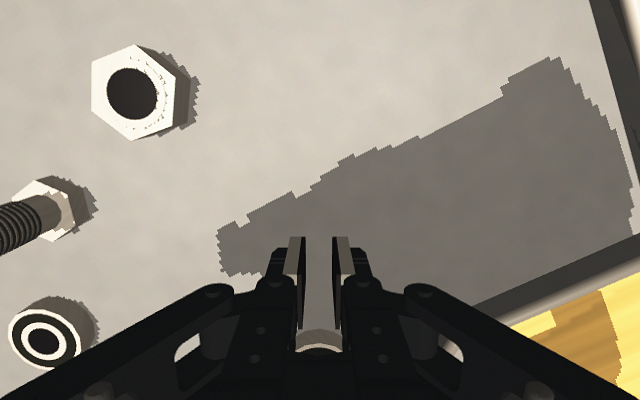

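Bearing B sits centred between the fingers, with its edge at (319,343). The nut at (131,92) and the bolt at (45,210) haven't moved. I'll swing behind B and push it through.

Emit:
{"fn": "jog_arm", "kwargs": {"commands": "-4 -5 0 -7; -9 -11 0 -14; -14 -17 0 -21; -18 -22 0 -27.8; -18 -22 0 -27.8"}}

```text
t: 13.32
ee_pos: [0.5891, 0.0937, 0.0932]
ee_rot: [-3.141, 0.0, -0.011]
ft_force: [-0.1, 0.7, 0.9]
grip_width: 0.0118
```

Emit:
{"fn": "jog_arm", "kwargs": {"commands": "-5 0 0 0; -10 0 0 0; -15 0 0 0; -19 0 0 0; -23 0 0 0"}}

```text
t: 13.73
ee_pos: [0.5657, 0.0931, 0.0934]
ee_rot: [-3.141, -0.0, -0.019]
ft_force: [0.4, 0.5, 0.7]
grip_width: 0.0118
```

Emit:
{"fn": "jog_arm", "kwargs": {"commands": "-5 0 0 0; -11 0 0 0; -17 0 0 0; -23 0 0 0; -28 0 0 0"}}

```text
t: 14.15
ee_pos: [0.5375, 0.0939, 0.0934]
ee_rot: [-3.141, 0.0, -0.018]
ft_force: [1.3, -0.6, 0.4]
grip_width: 0.0117
```

Run:
```python
from plan import *
o=ctrl.get_obs(); print(o['ee_rot'],1000*tray([o['ee_pos']])[0])
run([*o['ee_pos'],np.degrees(o['ee_rot'][2])],[('push2',-132,0,.093,0)])
```

```text
[-3.14148442e+00  2.50340231e-05 -1.75646776e-02] [-75.88271659   1.09756301]
push2 tool mm [-56.1   1.1   0.4] turn -0.0 | world [ 0.4813  0.0938  0.093  -0.998 ]
```

Emit:
{"fn": "jog_arm", "kwargs": {"commands": "-5 0 0 0; -11 1 0 0; -17 1 0 0; -23 1 0 0; -29 1 0 0"}}

```text
t: 14.57
ee_pos: [0.5086, 0.0934, 0.0933]
ee_rot: [-3.141, -0.0, -0.018]
ft_force: [-0.5, -0.1, -0.2]
grip_width: 0.0115
```

Emit:
{"fn": "jog_arm", "kwargs": {"commands": "-5 0 0 0; -10 0 0 0; -16 0 0 0; -22 0 0 0; -27 0 0 0"}}

```text
t: 14.98
ee_pos: [0.4814, 0.0939, 0.0933]
ee_rot: [-3.141, 0.0, -0.017]
ft_force: [0.4, -0.6, 0.1]
grip_width: 0.0123
```

Emit:
{"fn": "jog_arm", "kwargs": {"commands": "0 0 0 0; 10 0 0 0; 25 0 0 0; 43 0 0 0; 61 0 0 0"}}

```text
t: 15.4
ee_pos: [0.5447, 0.0927, 0.0934]
ee_rot: [-3.141, -0.001, -0.018]
ft_force: [-1.1, 0.4, 0.5]
grip_width: 0.0119
```

Emit:
{"fn": "jog_arm", "kwargs": {"commands": "6 0 -18 0; 10 0 -35 0; 10 0 -52 0; 10 0 -69 0; 10 0 -77 0"}}

```text
t: 15.82
ee_pos: [0.5546, 0.0926, 0.1723]
ee_rot: [-3.141, -0.002, -0.018]
ft_force: [0.4, 0.2, 1.0]
grip_width: 0.0123
```

Run:
```python
from plan import *
c=snap('wrist','w6.png'); a=snap('side','s6.png')['image'][170:225,270:350,::-1]; b=c['image'][230:370,240:400,::-1]
a=cv2.resize(a,(400,275),interpolation=cv2.INTER_CUBIC); b=cv2.resize(b,(320,280),interpolation=cv2.INTER_CUBIC)[:275]
cv2.imwrite('pics/c6.png',np.hstack([cv2.convertScaleAbs(a,alpha=1.3),cv2.convertScaleAbs(b,alpha=1.5)]))
o=ctrl.get_obs(); print(o['ee_rot'],1000*tray([o['ee_pos']])[0],o['ee_pos'])
bearing([*o['ee_pos'],np.degrees(o['ee_rot'][2])],(6,107))
```

```text
[-3.14139581e+00 -2.15465234e-03 -1.75312553e-02] [-59.1360335    0.06881948] [0.55419817 0.09258695 0.17134617]
above tool mm [  91.2 -143.6    1.3] turn -54.6 | world [ 0.6479  0.2346  0.17   53.6165]
down tool mm [ 0.  0. 77.] turn 0.0 | world [ 0.6479  0.2346  0.093  53.6165]
push tool mm [-148.8   -0.    -0. ] turn 0.0 | world [ 0.5596  0.1148  0.093  53.6165]
back tool mm [29.6  0.  -0. ] turn 0.0 | world [ 0.5771  0.1386  0.093  53.6165]
behind tool mm [-29.8  38.3  -0. ] turn 54.6 | world [ 0.5903  0.0919  0.093  -0.998 ]
push2 tool mm [-108.   -0.   -0.] turn 0.0 | world [ 0.4823  0.0938  0.093  -0.998 ]
retract tool mm [61.  0. -0.] turn 0.0 | world [ 0.5433  0.0927  0.093  -0.998 ]
lift tool mm [ 10.  -0. -77.] turn 0.0 | world [ 0.5533  0.0925  0.17   -0.998 ]
```

View pics/c6.png

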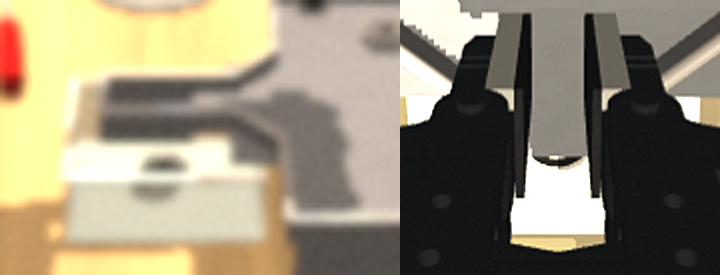

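The left half now shows a second dark ellipse at (165,162) stacked by the first at (155,190), and the gate floor is empty. Two are in the box, so A is next.

Emit:
{"fn": "jog_arm", "kwargs": {"commands": "18 -29 0 0; 36 -58 0 0; 55 -86 0 0; 73 -115 0 0; 91 -144 0 0"}}

```text
t: 16.33
ee_pos: [0.6473, 0.2364, 0.1686]
ee_rot: [3.141, 0.001, -0.018]
ft_force: [0.4, -0.6, 0.5]
grip_width: 0.0122
```

Emit:
{"fn": "jog_arm", "kwargs": {"commands": "0 0 4 -7; 0 0 8 -14; 0 0 14 -21; 0 0 20 -28; 0 0 26 -35"}}

```text
t: 16.75
ee_pos: [0.6465, 0.235, 0.1422]
ee_rot: [-3.141, 0.002, 0.6]
ft_force: [-0.4, 0.0, -0.6]
grip_width: 0.0119
```

Emit:
{"fn": "jog_arm", "kwargs": {"commands": "0 0 12 -7; 0 0 24 -14; 0 0 36 -19.6; 0 0 46 -19.6; 0 0 51 -19.6"}}

```text
t: 17.17
ee_pos: [0.646, 0.2348, 0.0906]
ee_rot: [-3.14, 0.002, 0.932]
ft_force: [-0.9, -1.1, -0.4]
grip_width: 0.012
```

Run:
```python
from plan import *
o=ctrl.get_obs(); print(o['ee_rot'],1000*tray([o['ee_pos']])[0],o['ee_pos'])
c=np.load('pics/w6.npz'); print(proj(c,w(P,[.006,.107],.081)))
u=np.array([.579,.815]); g=np.array([-70,0])
run([*o['ee_pos'],np.degrees(o['ee_rot'][2])],[('push',*(g+27.4*u),.093,54.6)])
```

```text
[-3.13966869e+00  2.09889426e-03  9.32134876e-01] [ 30.19308963 143.8749193 ] [0.64601857 0.23481529 0.09062713]
[[142.48728543 107.62336274]]
push tool mm [-147.9    2.2   -2.4] turn -0.2 | world [ 0.5596  0.1148  0.093  53.602 ]
```

Emit:
{"fn": "jog_arm", "kwargs": {"commands": "-5 1 -2 0; -10 1 -2 0; -14 1 -2 0; -18 1 -2 0; -22 1 -2 0"}}

```text
t: 17.58
ee_pos: [0.6344, 0.2163, 0.0961]
ee_rot: [3.141, -0.001, 0.935]
ft_force: [0.2, 0.9, 0.1]
grip_width: 0.0123
```

Emit:
{"fn": "jog_arm", "kwargs": {"commands": "-6 0 0 0; -12 0 0 0; -19 0 0 0; -26 0 0 0; -33 0 0 0"}}

```text
t: 18.0
ee_pos: [0.6144, 0.1896, 0.0954]
ee_rot: [3.142, -0.0, 0.935]
ft_force: [0.6, 1.2, 0.9]
grip_width: 0.0121
```

Emit:
{"fn": "jog_arm", "kwargs": {"commands": "-7 0 0 0; -14 0 0 0; -21 0 0 0; -28 0 0 0; -35 1 0 0"}}

```text
t: 18.42
ee_pos: [0.5944, 0.1609, 0.0953]
ee_rot: [-3.141, -0.0, 0.936]
ft_force: [-0.3, 1.9, 1.5]
grip_width: 0.0123
```

Emit:
{"fn": "jog_arm", "kwargs": {"commands": "-7 0 0 0; -14 0 0 0; -21 0 0 0; -28 0 0 0; -35 0 0 0"}}

```text
t: 18.83
ee_pos: [0.5737, 0.1327, 0.0953]
ee_rot: [-3.142, -0.0, 0.936]
ft_force: [1.2, -0.3, 1.6]
grip_width: 0.012
```

Emit:
{"fn": "jog_arm", "kwargs": {"commands": "-6 0 0 0; -12 0 0 0; -16 0 0 0; -20 0 0 0; -22 0 0 0"}}

```text
t: 19.25
ee_pos: [0.5608, 0.1151, 0.0953]
ee_rot: [-3.141, -0.0, 0.935]
ft_force: [-0.0, 0.8, -0.3]
grip_width: 0.0114
```

Emit:
{"fn": "jog_arm", "kwargs": {"commands": "4 0 0 0; 10 0 0 0; 18 0 0 0; 25 0 0 0; 30 0 0 0"}}

```text
t: 19.67
ee_pos: [0.5795, 0.1408, 0.0952]
ee_rot: [-3.141, -0.0, 0.936]
ft_force: [0.4, 0.6, 1.4]
grip_width: 0.0122
```

Run:
```python
from plan import *
o=ctrl.get_obs(); print(o['ee_rot'],1000*tray([o['ee_pos']])[0],o['ee_pos'])
c=snap('wrist','w7.png'); print(proj(c,w(P,[-.07,0],.081)))
run([*o['ee_pos'],np.degrees(o['ee_rot'][2])],[('behind',-23,0,.093,0)])
```

```text
[-3.14140748e+00 -1.31022600e-04  9.36038691e-01] [-34.69094469  48.67976346] [0.57948626 0.14076473 0.09516294]
[[315.30837565 373.1751309 ]]
behind tool mm [-32.9  37.7   2.2] turn 54.6 | world [ 0.5903  0.0919  0.093  -0.998 ]
```

View pics/w7.png

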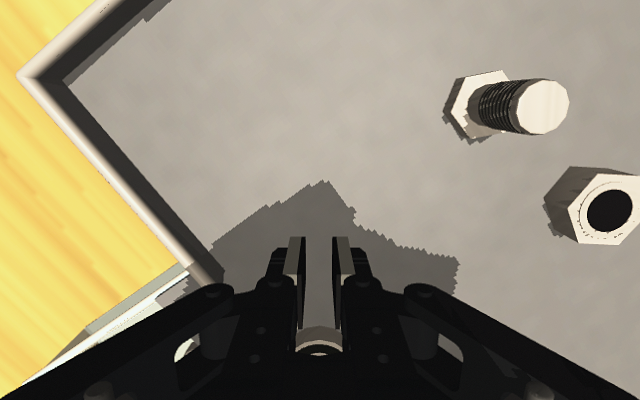

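Bearing A is centred, with its edge at (318,343), and the bolt and nut are untouched. I'll swing behind it, lowering by 2 mm, and push it through.

Emit:
{"fn": "jog_arm", "kwargs": {"commands": "-6 7 1 7; -13 15 2 14; -20 23 2 21; -27 31 2 28; -33 38 2 35"}}

```text
t: 20.13
ee_pos: [0.59, 0.0902, 0.0932]
ee_rot: [-3.142, 0.0, 0.319]
ft_force: [-0.5, -0.2, -0.3]
grip_width: 0.0117
```

Emit:
{"fn": "jog_arm", "kwargs": {"commands": "0 0 0 7; 0 0 0 14; 0 0 0 19.6; 0 0 0 19.6; 0 0 0 19.6"}}

```text
t: 20.55
ee_pos: [0.5899, 0.0907, 0.0932]
ee_rot: [-3.142, 0.0, -0.014]
ft_force: [-0.2, -0.5, -0.5]
grip_width: 0.012
```

Emit:
{"fn": "jog_arm", "kwargs": {"commands": "-5 0 0 0; -10 0 0 0; -15 0 0 0; -19 0 0 0; -23 0 0 0"}}

```text
t: 20.97
ee_pos: [0.5663, 0.091, 0.0934]
ee_rot: [-3.141, -0.0, -0.017]
ft_force: [-0.4, -0.3, -0.0]
grip_width: 0.012
```

Emit:
{"fn": "jog_arm", "kwargs": {"commands": "-5 0 0 0; -11 0 0 0; -17 0 0 0; -23 0 0 0; -28 0 0 0"}}

```text
t: 21.38
ee_pos: [0.5381, 0.0915, 0.0933]
ee_rot: [-3.141, 0.0, -0.017]
ft_force: [-0.5, 0.3, 0.9]
grip_width: 0.0119
```

Run:
```python
from plan import *
o=ctrl.get_obs(); print(o['ee_rot'],1000*tray([o['ee_pos']])[0])
run([*o['ee_pos'],np.degrees(o['ee_rot'][2])],[('push2',-132,0,.093,0)])
```

```text
[-3.14148641e+00  5.73671418e-05 -1.74289716e-02] [-75.17818087  -1.34186452]
push2 tool mm [-56.8  -1.3   0.3] turn -0.0 | world [ 0.4813  0.0938  0.093  -0.998 ]
```

Emit:
{"fn": "jog_arm", "kwargs": {"commands": "-5 0 0 0; -11 -1 0 0; -17 -1 0 0; -23 -1 0 0; -29 -1 0 0"}}

```text
t: 21.8
ee_pos: [0.5093, 0.093, 0.0933]
ee_rot: [-3.142, -0.0, -0.017]
ft_force: [0.7, 0.1, 0.7]
grip_width: 0.0119
```

Emit:
{"fn": "jog_arm", "kwargs": {"commands": "-5 0 0 0; -10 0 0 0; -16 0 0 0; -22 0 0 0; -28 0 0 0"}}

```text
t: 22.22
ee_pos: [0.4812, 0.0934, 0.0933]
ee_rot: [-3.141, 0.0, -0.018]
ft_force: [-0.9, -1.1, 0.1]
grip_width: 0.0121
```

Emit:
{"fn": "jog_arm", "kwargs": {"commands": "0 0 0 0; 10 0 0 0; 25 0 0 0; 43 0 0 0; 61 0 0 0"}}

```text
t: 22.63
ee_pos: [0.5444, 0.0923, 0.0934]
ee_rot: [-3.141, -0.001, -0.018]
ft_force: [0.1, -1.0, -0.5]
grip_width: 0.0116
```

Emit:
{"fn": "jog_arm", "kwargs": {"commands": "6 0 -18 0; 10 0 -35 0; 10 0 -60 0; 10 0 -85 0; 10 0 -105 0"}}

```text
t: 23.05
ee_pos: [0.5539, 0.0921, 0.2]
ee_rot: [-3.141, -0.001, -0.018]
ft_force: [-0.5, -0.3, 0.2]
grip_width: 0.0122
```

Emit:
{"fn": "jog_arm", "kwargs": {"commands": "10 10 -10 0; 20 20 -20 0; 30 40 -20 0; 40 60 -20 0; 40 60 -20 0"}}

```text
t: 23.47
ee_pos: [0.5938, 0.0285, 0.218]
ee_rot: [3.141, -0.0, -0.02]
ft_force: [0.3, -0.0, 0.2]
grip_width: 0.0117
```

Run:
```python
from plan import *
c=snap('wrist','w8.png')['image'][:,:,::-1]; a=snap('side','s8.png')['image'][170:225,270:350,::-1]
a=cv2.resize(a,(400,275),interpolation=cv2.INTER_CUBIC)
i=cv2.resize(c,(400,250)); i=np.vstack([i,np.zeros((25,400,3),np.uint8)])
cv2.imwrite('pics/c8.png',np.hstack([cv2.convertScaleAbs(a,alpha=1.3),i])); print(ctrl.get_obs()['ee_pos'])
c=np.load('pics/w8.npz'); print(proj(c,np.vstack([w(P,np.array(q)/1000,z) for q,z in [((76,-1),.086),((116,140),.083),((56,65),.116)]]))*.625)
```

```text
[0.59249555 0.03088303 0.21785608]
[[142.82018524  38.91298858]
 [ 12.50458949   1.30400912]
 [ 71.67177153  57.32901599]]
```

View pics/c8.png

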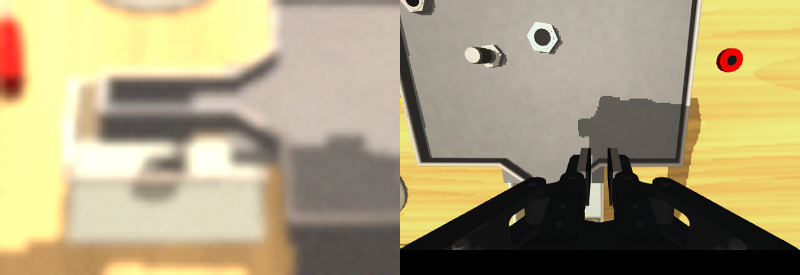

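In the left half three dark shapes are now stacked in the box, the third at (175,155). The right half shows the deck empty of bearings, with the nut at (144,38) and the bolt at (78,55) where predicted. I'll move the arm aside for a clear look from above.

Emit:
{"fn": "jog_arm", "kwargs": {"commands": "0 30 0 0; 0 65 0 0; 0 100 0 0; 0 135 0 0; 0 170 0 0"}}

```text
t: 23.98
ee_pos: [0.5889, -0.1392, 0.2184]
ee_rot: [-3.141, -0.0, -0.016]
ft_force: [0.4, 0.2, 0.2]
grip_width: 0.0119
```

Emit:
{"fn": "jog_arm", "kwargs": {"commands": "0 30 0 0; 0 60 0 0; 0 90 0 0; 0 110 0 0; 0 120 0 0"}}

```text
t: 24.4
ee_pos: [0.5867, -0.2603, 0.2179]
ee_rot: [-3.142, 0.0, -0.019]
ft_force: [0.8, 0.6, 0.4]
grip_width: 0.0116
```

Run:
```python
from h import *
i=snap('top','t9.png')['image'][108:272,200:355,::-1]; s=snap('side','s9.png')['image'][170:225,270:350,::-1]
i=cv2.resize(i,None,fx=3.6,fy=3.6,interpolation=cv2.INTER_CUBIC)[:, :400]; s=cv2.resize(s,(400,275),interpolation=cv2.INTER_CUBIC)
cv2.imwrite('pics/c9.png',cv2.convertScaleAbs(np.hstack([i,np.vstack([s,np.zeros((315,400,3),np.uint8)])]),alpha=1.3))
```

```text
(no output)
```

View pics/c9.png

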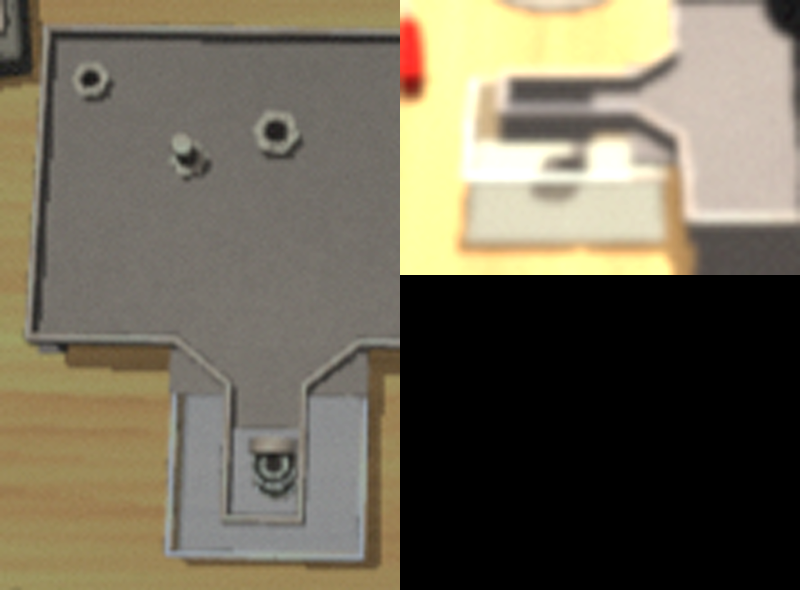

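Left half: no bearings on the deck or in the gate, and the nuts and bolt match the first picture. Two bearings lie stacked in the box at (273,470). The third is on edge beside them at (273,447). I'll check that it's at rest before handing in.

Emit:
{"fn": "jog_arm", "kwargs": {"commands": "0 0 0 0; 0 0 0 0; 0 0 0 0; 0 0 0 0; 0 0 0 0"}}

```text
t: 24.92
ee_pos: [0.5869, -0.2577, 0.2185]
ee_rot: [-3.142, -0.0, -0.017]
ft_force: [-0.4, 0.6, 0.6]
grip_width: 0.0122
```

Emit:
{"fn": "jog_arm", "kwargs": {"commands": "0 0 0 0; 0 0 0 0; 0 0 0 0; 0 0 0 0; 0 0 0 0"}}

```text
t: 25.33
ee_pos: [0.5867, -0.2585, 0.2183]
ee_rot: [-3.141, 0.0, -0.018]
ft_force: [0.5, -0.1, -0.6]
grip_width: 0.012
```

Run:
```python
from h import *
a=np.load('pics/t9.npz')['image'].astype(int); c=snap('top','t10.png'); b=c['image'].astype(int)
R=np.s_[222:258,258:292]; d=abs(a-b); print('slot diff max',d[R].max(),d[R].mean(),'deck ref',d[160:200,240:300].max())
# size/height check of the on-edge bearing: its width 35 mm vs z
for z in (-.049,-.027,-.015): # centre rel. deck -> top at +17.5mm
    p=ray(c,[(200+249.5/3.6,108+442/3.6),(200+299/3.6,108+442/3.6)],.07+z+.0175); print(z,np.linalg.norm(p[0]-p[1])*1000,p.mean(0))
```

```text
slot diff max 7 1.3897058823529411 deck ref 7
-0.049 36.63137148561296 [0.46369542 0.09195325 0.0385    ]
-0.027 35.9630026169158 [0.46091413 0.09003942 0.0605    ]
-0.015 35.59843777944464 [0.45939707 0.08899551 0.0725    ]
```

```bash
python3 -c "
from bench import ctrl
print(ctrl.finish_job())"
```

```text
the job is handed in; nothing more can be done
None
```

All three bearings are in the catch box, and I handed the job in at about 25 s of the 72 s allowed. The hand-in returned no verdict. I pushed each one along the deck with the nearly shut fingertips (12 mm gap), first to the gate's centre line and then straight through. I confirmed each drop in the pictures before starting the next.

**Last checks:**
- **Deck and gate:** both were empty of bearings, and the nuts and bolt were at their first-picture positions as far as the eye can tell.
- **Counter items:** I didn't measure these at the end. The arm only passed well above them.
- **Robot:** the gripper finished clear at about z = 0.22 m, with force readings at noise level.
- **Bearings in the box:** two lie stacked flat, and the third stands on edge beside or on them. Two pictures about 1 s apart differed only by noise, so it was at rest.

**Less certain:** I worked out the third bearing's height from how it can rest on the box floor or the other two. That puts its centre about 27 mm or more below the deck, against the required 15 mm. Its size in the picture was too coarse to confirm that.

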